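Seat a sample bottle, close its cap and crack it a quarter turn to vent

TASK

Take the orange-capped bottle out of the blue rack and stand it upright, fully home, in the square pocket of the black block. With it seated there, screw the orange cap down (clockwise from above) until it bottoms out, then back it off a quarter turn so the bottle can vent, and finish while still gripping the cap with the fingers at that setting: do not let go. Leave the white- and green-capped bottles, the tip box and the sharps bin alone.

Things in the scene. Friction and masses are not known exactly. Their poses are not given: they have to be found in the camera images.
- bottle: the off-white bottle to work on: square body 36 x 36 x 88 mm tall, flat foot, 75 to 150 g, round neck (29 mm across from 88 to 94 mm up, then 22 mm), orange cap on top. Origin: centre of its underside; z up, x and y square to its faces (any quarter turn fits the same). Starts standing in one of the rack's holes at any yaw, cap started on its thread but not tight
- cap: ribbed orange screw cap, 32 mm across, 28 mm tall; origin at the centre of its underside, 98 mm above the bottle's underside when bottomed out (10 mm above the square shoulders); unscrewing raises it 3 mm a turn. The white line on its top is its x axis. It cannot come off. Its thread is stiff enough (0.04 N m) to lift, carry and turn the bottle by it
- cap_top (a point): centre of the cap's flat top, 28 mm above the cap's underside, 126 mm above the bottle's underside when bottomed out
- cap_turn (a joint): angle of the cap on the bottle (rad): 0 = bottomed out (a hard stop), growing as it is unscrewed (counter-clockwise seen from above). Starts between 2.3 and 3.0. A quarter turn back from the stop reads 1.57. The only resistance before the stop is the thread's even friction
- block: black keyed holding block fixed on the bench, 100 x 100 x 45 mm tall, its yaw varies; origin at the centre of its underside, x and y along its sides, z up. A white line frames the square pocket in the middle of its top, which keeps the bottle from turning
- block_hole0 (a point): centre of the mouth of the square pocket, at the block's top face (45 mm above the bench), axes as the block's. The pocket is 38 x 38 mm, sides parallel to the block's sides, with a 3 mm chamfer at the mouth, 30 mm deep: a bottle fully home has its underside 30 mm below this point
- rack: blue rack fixed on the bench, 90 mm (its x) x 250 mm (its y) x 40 mm tall; origin at the centre of its underside. Three roomy 54 x 54 mm square holes, 30 mm deep (floors 10 mm above the bench), in a row along its y at -80, 0 and +80 mm. Each holds one bottle
- spare_white: a like bottle, 126 mm tall, with a white cap (fixed), standing in another hole of the rack; origin at the centre of its underside; leave it alone
- spare_green: a like bottle, 126 mm tall, with a green cap (fixed), standing in the remaining hole of the rack; origin at the centre of its underside; leave it alone
- tip_box: grey and blue pipette-tip box, 85 x 120 x 59 mm tall, standing loose on the bench; origin at the centre of its underside; leave it alone
- sharps_bin: round yellow sharps bin with a red lid, 120 mm across, 130 mm tall, standing loose on the bench; origin at the centre of its underside; leave it alone
Mind the look-alikes: they are no part of the job. Leave any pink look-alike of the block alone.

How it is judged:
By the outcome, as a careful person would: the job done as asked, in the order asked, and still so for the second after the job is handed in, while the arm keeps its last pose, push and grip.
It also fails if it takes over 51 s, if anything falls off the work surface, if the arm or the gripper's body presses on something with over 40 N, if the wrist force passes 120 N, or if a joint passes its speed limit or range.

ROBOT

A 6-joint arm with a two-finger parallel gripper is mounted at the origin on the work surface. World frame = base frame: x ahead of the robot, y to its left, z up, the work surface at z = 0. Lengths are in m, angles in rad, forces in N, time in s.
With the tool pointing down it reaches from about 0.4 to 0.825 m from the base axis. Payload 7 kg.
Tool frame: the origin (TCP) lies on the centre line of the jaws, within the pads' length; the fingertips stand 19 mm ahead of it and the grasp point (between the pads) is the TCP; z points along the fingers, y is the line along which they close (so a half turn about z gives the same grasp; the last joint's range is limited). The gripper opens to 88 mm and grips with 3 to 60 N. Pads are 19 mm wide; open, the fingers measure 130 mm over their backs; the gripper's body (78 mm by 193 mm) begins 47 mm behind the grasp point.
Start: joints at [-0.916, 0.359, 0.012, 0, -1.224, -0.288], TCP at [0.242, -0.63, 0.246] pointing down, gripper open.
Joint ranges: [-3.07, 3.07], [-1.43, 2.12], [-1.02, 1.25], [-3.03, 1.67], [-3.05, -0], [-3.03, 3.03]. Speed limits (rad/s): [2.39, 2.39, 3.01, 3.14, 3.14, 3.14].

INTERFACE

Orientations are given as [roll, pitch, yaw] about the fixed x, y, z axes, in that order (R = Rz(yaw) Ry(pitch) Rx(roll)).
In Python, from station import arm, imaging, models gives the robot as it stands.
- The arm moves only by the tool play_rows, never from a script. Its arguments are lists of equal length, an entry for each row: "travel": the shift along the tool's x, y, z in units of 25 mm (1.0 is 25 mm), a list of three; "twist": the turn about the tool's z in units of 0.15 rad (1.0 is 0.15 rad). A call has 1 to 8 rows; each row shifts and turns the commanded pose from where the row before left it, along the tool's axes as they then stand; what a row does not reach is not made up. A row lasts 1/8 s, in which the tool goes at most 62.5 mm and 10.7 degrees, less where a joint would pass 70% of its speed; a pose out of reach is approached as far as the arm can. A call with a number of a shift or a turn outside -1 to 1 is refused whole. A call with a gripper value outside its range is refused whole. "fingers" is the opening, from 0 (shut) to 1 (fully open), set as the call begins (left out, the last holds). The fingers move at their own pace and stop on an object; "newtons" is the grip in N (left out, the last holds). Time passes only in rows, so rows that do not move let the fingers close. It gives the time, the measured TCP pose, the force, the opening and the grip force at its end, in the units of the state.
- arm.get_state(): the state, without advancing time (a new reading comes with each control period).
- imaging.grab_frame(name): name is "scene" or "top"; returns a dict with "pixels" (400x640x3 uint8, red, green, blue), "fx", "fy", "cx", "cy" (pixels), "R" (3x3) and "t" (3): a world point X has camera coordinates R X + t. Camera axes: x right, y down, z forward; pixel columns grow to the right and rows downward; lengths in m; the calibration is good to about 2 mm. A picture is of the moment at which its call begins. There is no depth.
- arm.job_done(): hands the job in; it is judged then, once.
Trained networks look in the newest picture that a camera, given by its name, has taken for a name from the list of things; names that differ only in an ending like _2 or _b are one class to them, and where a whole thing is asked for, a point or a joint stands for the part that bears it (a point fixed in the world has none). Each returns a list of dicts, best first, with "confidence" (0 to 1); they miss things now and then, are a little off and sometimes report something else, mostly with a low value. They report only what shows in the picture. A call takes as long as a camera call. They do not tell look-alikes from the thing itself.
- models.boxes_of(name, camera): "extent" ([centre column, centre row, width, height] in pixels, round what is visible of it).
- models.silhouettes(name, camera): "pixels" (400x640 bool, what is visible of it) and "extent" ([centre column, centre row, width, height] in pixels, round what is visible of it).
The state is a dict: "t": time; "q": joint angles; "qd": joint speeds; "joint_efforts": joint torques, N m; "eef_pos": TCP position; "ee_rot": TCP orientation; "force": force on the tool from outside, world axes, zero at the start; "moment": the same for the moment, N m; "width": finger opening in m; "gripper_force": force on a finger pad.
Only numpy, scipy, OpenCV 4.12 (cv2) and the standard library are available. Lean on these libraries where they do the work, as an engineer would, in place of code of your own. Each camera call takes 0.05 s, during which the arm holds its last target. There are 200 camera calls.

## Working session

There is one attempt and no reset: what is moved stays moved. The work goes in short steps, Python scripts to look and compute and a tool call to move; the robot and the scene stay as the last step left them, time stands still between calls to the robot, and variables do not carry over. Pictures are saved under pics/ and viewed, at most 10 in all, crops included, and the job is handed in when it is done.

Besides the shell and the picture viewer there is one more tool, called after ">>>" as name([rows], argument=value, ...), one row to a line, values as JSON. play_rows: Moves the arm, as the interface text tells. Shifts and turns lie within -1 to 1; 1 stands for 25 mm of shift or 0.15 rad of turn. Its arguments: {"type":"object","properties":{"travel":{"type":"array","items":{"type":"array","items":{"type":"number"}}},"twist":{"type":"array","items":{"type":"number"}},"fingers":{"type":"number"},"newtons":{"type":"number"}},"required":["travel","twist"]}

```bash
mkdir -p pics; ls; cat > h.py <<'E'
import numpy as np,cv2
from station import arm,imaging,models
def save(n,f): cv2.imwrite(f'pics/{n}.png',cv2.cvtColor(f['pixels'],cv2.COLOR_RGB2BGR))
def ray(f,u,v):
    d=f['R'].T@np.array([(u-f['cx'])/f['fx'],(v-f['cy'])/f['fy'],1]);c=-f['R'].T@f['t'];return c,d/np.linalg.norm(d)
def onz(f,u,v,z):
    c,d=ray(f,u,v);return c+d*(z-c[2])/d[2]
def tri(fs,uvs):
    A=0;b=0
    for f,(u,v) in zip(fs,uvs):
        c,d=ray(f,u,v);P=np.eye(3)-np.outer(d,d);A=A+P;b=b+P@c
    return np.linalg.solve(A,b)
def proj(f,X):
    p=f['R']@np.array(X)+f['t'];return np.array([f['fx']*p[0]/p[2]+f['cx'],f['fy']*p[1]/p[2]+f['cy']])
E
cat > a.py <<'E'
from h import *
np.set_printoptions(precision=3,suppress=True)
s=arm.get_state();print(s)
for c in('scene','top'):
    f=imaging.grab_frame(c);f['R']=np.array(f['R']);f['t']=np.array(f['t']);save(c,f);print(c,f['fx'],f['cx'],f['cy'],-f['R'].T@f['t'],f['R'])
    for n in('bottle','cap','block','rack','spare_white','spare_green','tip_box','sharps_bin'):
        print(n,[(round(b['confidence'],2),np.round(b['extent'])) for b in models.boxes_of(n,c)[:4]])
E
python3 a.py
```

```text
pics
{'t': 0.0, 'q': array([-0.916,  0.359,  0.011, -0.   , -1.224, -0.288]), 'qd': array([-0.   , -0.   ,  0.002,  0.001, -0.001, -0.   ]), 'joint_efforts': array([ -0.   , -58.272,  29.307,   6.997,   0.007,  -0.   ]), 'eef_pos': array([ 0.242, -0.63 ,  0.245]), 'ee_rot': array([ 3.14 , -0.   , -2.775]), 'force': array([-0.355,  0.247,  0.412]), 'moment': array([ 0.054, -0.068,  0.032]), 'gripper_force': 0.0, 'width': 0.08769310629782542}
scene 405.17830083031896 316.32743132468977 207.11524712306263 [ 1.556 -0.599  0.874] [[ 0.458  0.889 -0.022]
 [ 0.51  -0.283 -0.813]
 [-0.728  0.361 -0.582]]
bottle [(0.69, array([383., 174.,  17.,  28.]))]
cap [(0.47, array([382., 166.,   9.,  11.]))]
block [(0.87, array([251., 242.,  44.,  34.])), (0.77, array([282., 207.,  40.,  31.])), (0.73, array([305., 232.,  40.,  30.]))]
rack [(0.59, array([383., 193.,  71.,  34.]))]
spare_white [(0.88, array([402., 171.,  14.,  28.])), (0.28, array([306., 228.,  39.,  34.]))]
spare_green [(0.64, array([366., 182.,  10.,  32.])), (0.29, array([383., 166.,   9.,   8.]))]
tip_box [(0.76, array([376., 243.,  44.,  34.]))]
sharps_bin [(0.96, array([170., 221.,  44.,  49.]))]
top 366.3575478101793 322.0007247117062 202.30440944932778 [ 0.47  -0.132  1.11 ] [[ 0.008 -1.    -0.018]
 [-0.991 -0.005 -0.131]
 [ 0.131  0.019 -0.991]]
bottle [(0.81, array([212., 241.,  29.,  16.]))]
cap [(0.5, array([204., 238.,  10.,  11.]))]
block [(0.98, array([342., 143.,  48.,  52.])), (0.91, array([341., 209.,  40.,  50.])), (0.64, array([400., 224.,  50.,  48.])), (0.62, array([348., 271.,  47.,  45.]))]
rack [(0.84, array([216., 240.,  88.,  36.]))]
spare_white [(0.66, array([183., 241.,  32.,  14.]))]
spare_green [(0.64, array([238., 242.,  25.,  16.]))]
tip_box [(0.92, array([286., 158.,  50.,  37.]))]
sharps_bin [(0.68, array([483., 292.,  55.,  47.]))]
```

```bash
python3 - <<'E'
import cv2
a=cv2.imread('pics/top.png');cv2.imwrite('pics/t2.png',cv2.resize(a[90:330,150:550],None,fx=2,fy=2,interpolation=cv2.INTER_CUBIC))
b=cv2.imread('pics/scene.png');cv2.imwrite('pics/s2.png',cv2.resize(b[130:290,140:440],None,fx=2.66,fy=2.66,interpolation=cv2.INTER_CUBIC))
E
```

```text
(no output)
```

View pics/t2.png

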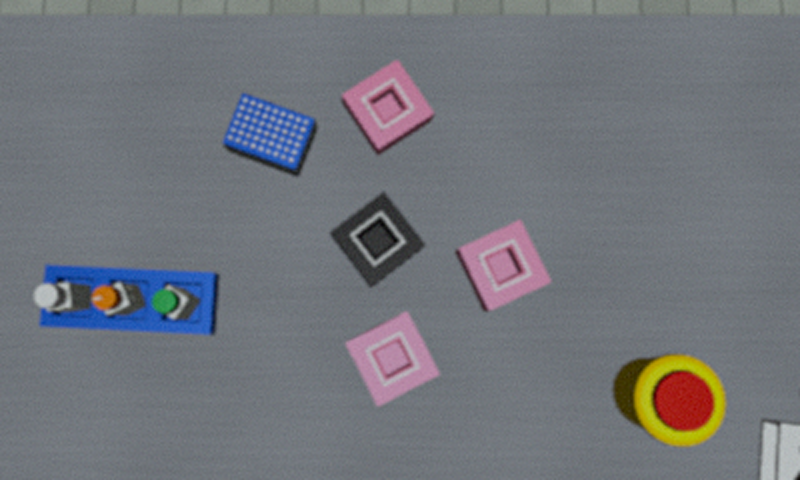

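View pics/s2.png

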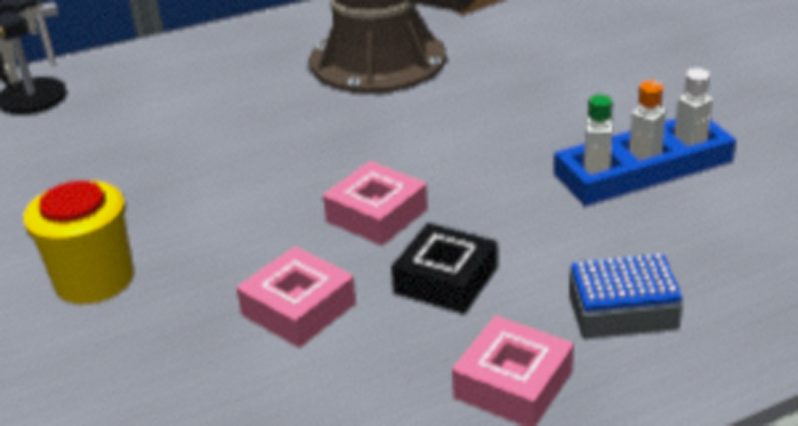

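Candidates in the top view: caps white (173,238), orange (202,238) and green (232,240). Blocks are black (339,209) and pink at (343,142), (402,222) and (346,270). I choose the orange-capped bottle, in the middle hole, and the black block. Next I fit their poses from both views and check the choice in a close crop.

```bash
cat > fit.py <<'E'
from h import *
from scipy.optimize import minimize
np.set_printoptions(precision=4,suppress=True)
K=4
def load(c):
    f=imaging.grab_frame(c);f['R']=np.array(f['R']);f['t']=np.array(f['t']);return f
fs=[load('scene'),load('top')]
def up(f): return cv2.resize(f['pixels'],None,fx=K,fy=K,interpolation=cv2.INTER_CUBIC)
U=[up(f) for f in fs]
def upx(p): return (np.array(p)+.5)*K-.5
def hull(f,P): return cv2.convexHull(np.array([upx(proj(f,p)) for p in P]).astype(np.float32))
def box(x,y,w,a,b,z0,z1):
    c,s=np.cos(w),np.sin(w)
    return [(x+c*i*a/2-s*j*b/2,y+s*i*a/2+c*j*b/2,z) for i in(-1,1) for j in(-1,1) for z in(z0,z1)]
def cyl(x,y,r,z0,z1): return [(x+r*np.cos(t),y+r*np.sin(t),z) for t in np.linspace(0,6.28,24) for z in(z0,z1)]
def iou(m,hs):
    r=np.zeros(m.shape,np.uint8)
    for h in hs: cv2.fillConvexPoly(r,np.round(h*16).astype(np.int32),1,shift=4)
    r=r>0;return (r&m).sum()/((r|m).sum()+1)
def fit(ms,gen,x0,step):
    views=[i for i,m in enumerate(ms) if m is not None]
    g=lambda p:-sum(iou(ms[i],[hull(fs[i],P) for P in gen(p)]) for i in views)
    n=len(x0);r=minimize(g,x0,method='Nelder-Mead',options=dict(initial_simplex=np.vstack([x0,x0+np.diag(step)]),xatol=1e-4,fatol=1e-5));return r.x,r.fun/len(views)
def near(m,i,c,r):
    k=np.zeros(m.shape,np.uint8);cv2.circle(k,tuple(int(v) for v in upx(c)),int(r*K),1,-1);return m&(k>0)
def chans(u): return [u[...,i].astype(int) for i in range(3)]
E
cat > b.py <<'E'
from fit import *
cen=[(383,166),(203,238)];o=[]
for i in(0,1):
    r,g,b=chans(U[i]);o.append(near((r>130)&(r-b>80)&(g<r*.75)&(g>r*.2),i,cen[i],14));print('cap px',np.argwhere(o[i]).mean(0)[::-1]/K,o[i].sum()/K/K)
cap=tri(fs,[np.argwhere(m).mean(0)[::-1]/K for m in o]);print('cap tri (approx mid)',cap)
for z in(.137,):
  print('cap fit',fit(o,lambda p:[cyl(p[0],p[1],.016,p[2]-.028,p[2])],np.array([cap[0],cap[1],.137]),[.01,.01,.01]))
# rack
rm=[]
for i,c in enumerate([(383,190),(215,240)]):
    r,g,b=chans(U[i]);m=near((b>70)&(b-r>50),i,c,60)
    n,l,s,_=cv2.connectedComponentsWithStats(m.astype(np.uint8));m=l==1+s[1:,4].argmax()
    h=np.zeros(m.shape,np.uint8);pts=cv2.convexHull(np.argwhere(m)[:,::-1].astype(np.int32));cv2.fillConvexPoly(h,pts,1);rm.append(h>0)
for ms in(rm,[None,rm[1]]): print('rack',fit(ms,lambda p:[box(p[0],p[1],p[2],.09,.25,0,.04)],np.array([cap[0],cap[1],0.]),[.01,.01,.1]))
# block
bm=[]
for i,c in enumerate([(307,231),(339,209.5)]):
    r,g,b=chans(U[i]);m=near((r<75)&(g<75)&(b<75),i,c,30)
    n,l,s,_=cv2.connectedComponentsWithStats(m.astype(np.uint8));m=l==1+s[1:,4].argmax()
    h=np.zeros(m.shape,np.uint8);cs,_=cv2.findContours(m.astype(np.uint8),0,1);cv2.drawContours(h,cs,-1,1,-1);bm.append(h>0)
p0=onz(fs[1],339,209.5,.045);print('block0',p0)
for ms in(bm,[None,bm[1]],[bm[0],None]):
  for w in(.4,.9): print('block',fit(ms,lambda p:[box(p[0],p[1],p[2],.1,.1,0,.045)],np.array([p0[0],p0[1],w]),[.01,.01,.15]))
# white frame centres by triangulation
wm=[]
for i,c in enumerate([(307,225),(339,209.5)]):
    r,g,b=chans(U[i]);m=near((r>130)&(abs(r-b)<50)&bm[i],i,c,20);q=cv2.minAreaRect(np.argwhere(m)[:,::-1].astype(np.float32));wm.append(((np.array(q[0])+.5)/K-.5));print('frame',q[0][0]/K,q[0][1]/K,q[1],q[2])
print('frame tri',tri(fs,wm),[onz(fs[i],*wm[i],.045) for i in(0,1)])
# bottle body
sil=[]
for i,c in enumerate(('scene','top')):
    a=models.silhouettes('bottle',c)[0]['pixels'].astype(np.float32);sil.append(cv2.resize(a,None,fx=K,fy=K,interpolation=cv2.INTER_LINEAR)>.5);print(sil[i].sum()/K/K)
    c0=(int(cen[i][0]),int(cen[i][1]));cv2.imwrite(f'pics/bot{i}.png',cv2.resize(fs[i]['pixels'][c0[1]-20:c0[1]+35,c0[0]-25:c0[0]+40,::-1],None,fx=6,fy=6,interpolation=cv2.INTER_CUBIC))
im=np.hstack([cv2.imread('pics/bot0.png'),cv2.imread('pics/bot1.png')]);cv2.imwrite('pics/bot.png',im)
E
python3 b.py
```

```text
cap px [384.6433 162.9004] 37.1875
cap px [202.3858 238.6983] 93.0
cap tri (approx mid) [0.5005 0.2084 0.1302]
cap fit (array([0.5006, 0.2103, 0.1345]), np.float64(-0.5025026432690345))
rack (array([ 0.5002,  0.2095, -0.0422]), np.float64(-0.9676355048630219))
rack (array([ 0.5008,  0.209 , -0.0423]), np.float64(-0.9653638244388584))
block0 [ 0.5899 -0.1617  0.045 ]
block (array([ 0.5922, -0.1591,  0.6642]), np.float64(-0.9364757155419323))
block (array([ 0.5915, -0.1588,  0.6709]), np.float64(-0.9366201324095128))
block (array([ 0.5915, -0.1602,  0.6518]), np.float64(-0.9484568060797187))
block (array([ 0.5915, -0.1595,  0.6644]), np.float64(-0.9499792874896438))
block (array([ 0.5933, -0.1579,  0.7019]), np.float64(-0.9316460489775309))
block (array([ 0.5923, -0.1574,  0.6969]), np.float64(-0.9324571934036773))
frame 307.0062561035156 225.10166931152344 (81.6790542602539, 48.95590591430664) 14.931416511535645
frame 338.82733154296875 209.15110778808594 (80.82966613769531, 80.64867401123047) 52.352378845214844
frame tri [ 0.5925 -0.1593  0.0443] [array([ 0.5937, -0.1588,  0.045 ]), array([ 0.592 , -0.1601,  0.045 ])]
297.75
329.75
```

View pics/bot.png

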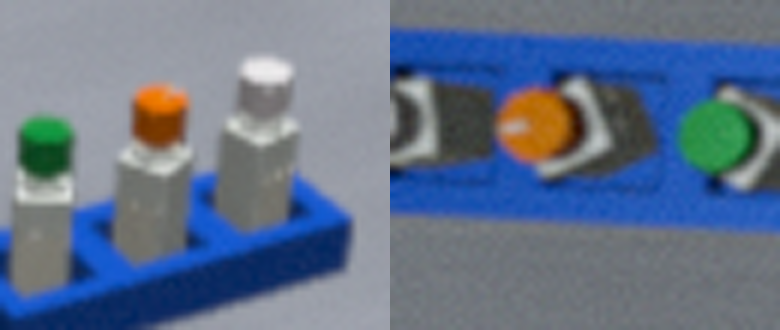

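```bash
cat > c.py <<'E'
from fit import *
ms=[];cen=[(383,174),(208,240)]
for i in(0,1):
    r,g,b=chans(U[i]);m=near((b-r<25) if i else ((r-b>2)|(r>150)),i,cen[i],18 if i==0 else 17)
    ms.append(m)
rk=[(383,190),(215,240)]
# body+cap combined; tops restricted inside rack by nearness; keep component at centre
for i in(0,1):
    n,l,s,_=cv2.connectedComponentsWithStats(ms[i].astype(np.uint8));ms[i]=l==1+s[1:,4].argmax();print(ms[i].sum()/16)
gen=lambda p:[box(p[0],p[1],p[2],.036,.036,.010,.098),cyl(p[0],p[1],.0145,.098,.108),cyl(p[0],p[1],.016,.109,.137)]
for mm in(ms,[None,ms[1]],[ms[0],None]):
  for w in(.3,.6,.9,1.2): print(fit(mm,gen,np.array([.5005,.2095,w]),[.004,.004,.2]))
vis=[]
for i in(0,1):
    v=U[i].copy();c,_=cv2.findContours(ms[i].astype(np.uint8),0,1);cv2.drawContours(v,c,-1,(255,0,255),1)
    x,y=int(cen[i][0]*4),int(cen[i][1]*4);vis.append(cv2.resize(v[y-90:y+90,x-110:x+110,::-1],None,fx=1.8,fy=1.8))
cv2.imwrite('pics/m.png',np.hstack(vis))
E
python3 c.py
```

```text
433.25
360.25
(array([0.5005, 0.2153, 0.1919]), np.float64(-0.5179392357095175))
(array([0.5   , 0.2153, 0.2185]), np.float64(-0.5177451386086861))
(array([0.5003, 0.2125, 0.9101]), np.float64(-0.5005441085379198))
(array([0.5012, 0.2132, 0.9179]), np.float64(-0.4994205789798443))
(array([0.5009, 0.2112, 0.2295]), np.float64(-0.8300840069741638))
(array([0.5012, 0.212 , 0.3047]), np.float64(-0.8303220738413197))
(array([0.5009, 0.2119, 0.2893]), np.float64(-0.8291417793146809))
(array([0.5017, 0.2167, 1.1182]), np.float64(-0.7942260442260443))
(array([0.4168, 0.2545, 0.1733]), np.float64(-0.4119458805411946))
(array([0.4124, 0.2532, 1.7739]), np.float64(-0.41433778857837184))
(array([0.4123, 0.2524, 1.7859]), np.float64(-0.41377787591079707))
(array([0.4135, 0.2512, 1.771 ]), np.float64(-0.4143756210665783))
```

View pics/m.png

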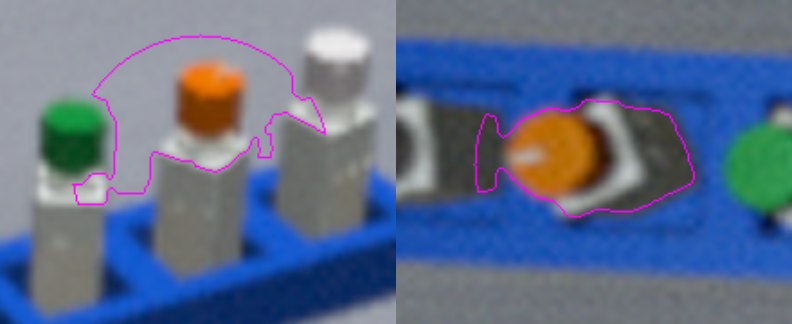

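>>> play_rows([
  [0, 0, 0],
], twist=[0])

```text
t: 1.32
eef_pos: [0.242, -0.6301, 0.2456]
ee_rot: [-3.142, -0.0, -2.775]
force: [0.3, 0.7, 0.2]
width: 0.0875
gripper_force: 0.0
```

```bash
cat > d.py <<'E'
from fit import *
r,g,b=chans(U[1]);m=near((b-r<25),1,(208,240),17);m[:,:int(194.5*K)]=0;m[:, :int(197*K)]&=(r-b>40)[:, :int(197*K)]
m=cv2.morphologyEx(m.astype(np.uint8),cv2.MORPH_CLOSE,np.ones((9,9)))>0
s=[cv2.resize(models.silhouettes('bottle',c)[0]['pixels'].astype(np.float32),None,fx=K,fy=K)>.5 for c in('scene','top')]
gen=lambda p:[box(p[0],p[1],p[2],.036,.036,.010,.098),cyl(p[0],p[1],.0145,.098,.108),cyl(p[0],p[1],.016,.109,.137)]
for n,mm in(('top',[None,m]),('net',s),('mix',[s[0],m])):
  best=[(round(w,2),)+fit(mm,lambda q:gen([q[0],q[1],w]),np.array([.5005,.2105]),[.004,.004]) for w in np.arange(0,1.57,.13)]
  print(n);[print(x) for x in best]
for uv in((385.1,175.1),(378,171.6),(389.6,171)):print('S',onz(fs[0],*uv,.098))
for uv in((208.8,231.8),(214.4,241.4),(203.6,247.1)):print('T',onz(fs[1],*uv,.098))
E
python3 d.py
```

```text
top
(np.float64(0.0), array([0.5012, 0.2079]), np.float64(-0.8205345060893099))
(np.float64(0.13), array([0.5006, 0.2079]), np.float64(-0.8403417657899146))
(np.float64(0.26), array([0.5007, 0.2094]), np.float64(-0.8414031620553359))
(np.float64(0.39), array([0.5013, 0.21  ]), np.float64(-0.8333333333333334))
(np.float64(0.52), array([0.5011, 0.2093]), np.float64(-0.8201530612244898))
(np.float64(0.65), array([0.5011, 0.2092]), np.float64(-0.8119077700568541))
(np.float64(0.78), array([0.4999, 0.2084]), np.float64(-0.8082386363636364))
(np.float64(0.91), array([0.5004, 0.2078]), np.float64(-0.8044064035504834))
(np.float64(1.04), array([0.5001, 0.2078]), np.float64(-0.8043165467625899))
(np.float64(1.17), array([0.5005, 0.2076]), np.float64(-0.8095857026807474))
(np.float64(1.3), array([0.5009, 0.2075]), np.float64(-0.8062489667713671))
(np.float64(1.43), array([0.5006, 0.2076]), np.float64(-0.797513023021341))
(np.float64(1.56), array([0.5006, 0.2079]), np.float64(-0.819922073521938))
net
(np.float64(0.0), array([0.5016, 0.2075]), np.float64(-0.7523334295817186))
(np.float64(0.13), 
[... 1354 characters left out ...]
375395630385))
(np.float64(0.78), array([0.501 , 0.2102]), np.float64(-0.777510348559115))
(np.float64(0.91), array([0.5003, 0.2098]), np.float64(-0.7650564669002591))
(np.float64(1.04), array([0.5009, 0.2098]), np.float64(-0.7711915048411618))
(np.float64(1.17), array([0.501 , 0.2098]), np.float64(-0.7740485405579745))
(np.float64(1.3), array([0.5016, 0.2097]), np.float64(-0.7698131232174802))
(np.float64(1.43), array([0.5009, 0.2093]), np.float64(-0.760064897664606))
(np.float64(1.56), array([0.5014, 0.2093]), np.float64(-0.7683430533727842))
S [0.5299 0.1953 0.098 ]
S [0.4964 0.1869 0.098 ]
S [0.5139 0.2268 0.098 ]
T [0.5196 0.2005 0.098 ]
T [0.4933 0.1836 0.098 ]
T [0.4774 0.2128 0.098 ]
```

>>> play_rows([
  [-1, 0, 0],
  [-1, 0, 0],
  [-1, 0, 0],
  [-1, 0, 0],
  [-1, 0, 0],
  [-1, 0, 0],
  [-1, 0, 0],
  [-1, 0, 0],
], twist=[0, 0, 0, 0, 0, 0, 0, 0])

```text
t: 2.52
eef_pos: [0.4303, -0.5577, 0.2455]
ee_rot: [3.142, -0.0, -2.775]
force: [0.5, -0.4, -0.1]
width: 0.0873
gripper_force: 0.0
```

```bash
cat > plan.py <<'E'
import sys,numpy as np,math
def plan(x,y,z,w,X,Y,Z,W,T=99):
    """rows (tool down) from pose to pose; position and yaw together"""
    out=[]
    for _ in range(60):
        d=np.array([X-x,Y-y]);dz=Z-z;dw=W-w
        if np.hypot(*d)<3e-4 and abs(dz)<3e-4 and abs(dw)<2e-3:break
        c,s=math.cos(w),math.sin(w);l=np.array([c*d[0]+s*d[1],s*d[0]-c*d[1],-dz])/.025
        l=l/max(1,abs(l).max());t=-np.clip(dw/.15,-1,1)
        l=np.round(l,2);t=round(float(t),2)
        x+=.025*(c*l[0]+s*l[1]);y+=.025*(s*l[0]-c*l[1]);z-=.025*l[2];w-=.15*t
        out.append((l.tolist(),t))
    for i in range(0,len(out),8):print([o[0] for o in out[i:i+8]],[o[1] for o in out[i:i+8]])
    print('end',x,y,z,w)
plan(*map(float,sys.argv[1:]))
E
python3 plan.py .4303 -.5577 .2455 -2.775 .5008 .209 .19 -1.14
```

```text
[[-0.49, 1.0, 0.08], [-0.7, 1.0, 0.09], [-0.95, 1.0, 0.1], [-1.0, 0.78, 0.09], [-1.0, 0.56, 0.08], [-1.0, 0.38, 0.08], [-1.0, 0.22, 0.07], [-1.0, 0.06, 0.07]] [-1.0, -1.0, -1.0, -1.0, -1.0, -1.0, -1.0, -1.0]
[[-1.0, -0.09, 0.07], [-1.0, -0.24, 0.07], [-1.0, -0.41, 0.08], [-1.0, -0.58, 0.08], [-1.0, -0.58, 0.08], [-1.0, -0.57, 0.08], [-1.0, -0.58, 0.08], [-1.0, -0.57, 0.09]] [-1.0, -1.0, -0.9, -0.0, -0.0, -0.0, -0.0, -0.0]
[[-1.0, -0.58, 0.08], [-1.0, -0.57, 0.09], [-1.0, -0.58, 0.08], [-1.0, -0.57, 0.09], [-1.0, -0.58, 0.08], [-1.0, -0.57, 0.09], [-1.0, -0.58, 0.08], [-1.0, -0.57, 0.09]] [-0.0, -0.0, -0.0, -0.0, -0.0, -0.0, -0.0, -0.0]
[[-1.0, -0.58, 0.08], [-1.0, -0.57, 0.09], [-1.0, -0.58, 0.08]] [-0.0, -0.0, -0.0]
end 0.500820833612177 0.20901395379313276 0.18999999999999995 -1.1400000000000008
```

>>> play_rows([
  [-0.49, 1.0, 0.08],
  [-0.7, 1.0, 0.09],
  [-0.95, 1.0, 0.1],
  [-1.0, 0.78, 0.09],
  [-1.0, 0.56, 0.08],
  [-1.0, 0.38, 0.08],
  [-1.0, 0.22, 0.07],
  [-1.0, 0.06, 0.07],
], twist=[-1, -1, -1, -1, -1, -1, -1, -1])

```text
t: 3.52
eef_pos: [0.4505, -0.3276, 0.2292]
ee_rot: [-3.141, -0.0, -1.57]
force: [0.8, 0.0, -0.3]
width: 0.0876
gripper_force: 0.0
```

>>> play_rows([
  [-1.0, -0.09, 0.07],
  [-1.0, -0.24, 0.07],
  [-1.0, -0.41, 0.08],
  [-1.0, -0.58, 0.08],
  [-1.0, -0.58, 0.08],
  [-1.0, -0.57, 0.08],
  [-1.0, -0.58, 0.08],
  [-1.0, -0.57, 0.09],
], twist=[-1, -1, -0.9, 0, 0, 0, 0, 0])

```text
t: 4.53
eef_pos: [0.4707, -0.1062, 0.2136]
ee_rot: [-3.141, -0.0, -1.14]
force: [0.0, 0.2, 0.0]
width: 0.0874
gripper_force: 0.0
```

>>> play_rows([
  [-1.0, -0.58, 0.08],
  [-1.0, -0.57, 0.09],
  [-1.0, -0.58, 0.08],
  [-1.0, -0.57, 0.09],
  [-1.0, -0.58, 0.08],
  [-1.0, -0.57, 0.09],
  [-1.0, -0.58, 0.08],
  [-1.0, -0.57, 0.09],
], twist=[0, 0, 0, 0, 0, 0, 0, 0])

```text
t: 5.52
eef_pos: [0.4914, 0.1238, 0.1965]
ee_rot: [-3.141, 0.0, -1.14]
force: [-0.1, -0.6, -0.1]
width: 0.0878
gripper_force: 0.0
```

>>> play_rows([
  [-1.0, -0.58, 0.08],
  [-1.0, -0.57, 0.09],
  [-1.0, -0.58, 0.08],
  [0, 0, 0],
  [0, 0, 0],
], twist=[0, 0, 0, 0, 0])

```text
t: 6.15
eef_pos: [0.4989, 0.2086, 0.19]
ee_rot: [3.141, -0.0, -1.139]
force: [0.4, 0.5, 0.1]
width: 0.0875
gripper_force: 0.0
```

>>> play_rows([
  [0.02, -0.08, 1],
  [0, 0, 1],
  [0, 0, 0.8],
  [0, 0, 0.6],
  [0, 0, 0.44],
  [0, 0, 0],
], twist=[0, 0, 0, 0, 0, 0])

```text
t: 6.9
eef_pos: [0.5009, 0.2084, 0.0935]
ee_rot: [3.14, -0.0, -1.14]
force: [0.3, -0.2, -0.1]
width: 0.0874
gripper_force: 0.0
```

```bash
python3 - <<'E'
from h import *
v=[]
for c,(x,y) in(('scene',(383,165)),('top',(205,238))):
    f=imaging.grab_frame(c);v.append(cv2.resize(f['pixels'][y-35:y+35,x-33:x+33,::-1],None,fx=6,fy=6,interpolation=cv2.INTER_CUBIC))
cv2.imwrite('pics/g1.png',np.hstack(v));s=arm.get_state();print(s['force'],s['q'])
E
```

```text
[-0.63216625 -0.33020551 -0.04210007] [ 7.55695195e-01  2.92854400e-01 -4.72594130e-01  2.68666054e-04
 -8.04641925e-01 -3.24796898e-01]
```

View pics/g1.png

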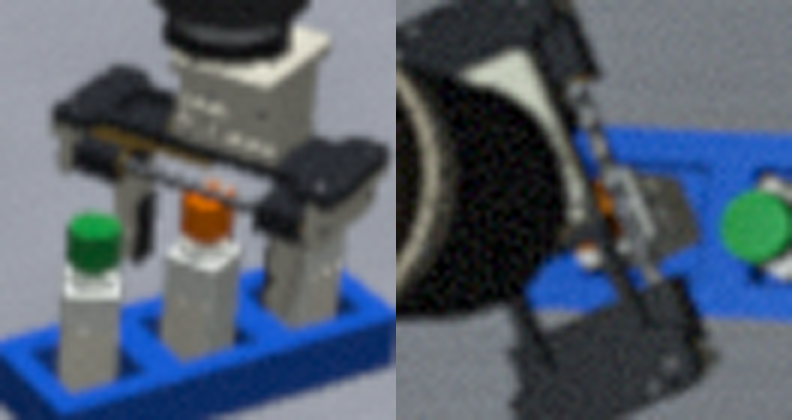

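The jaws straddle the orange-capped bottle at about (205,215) in the left crop, clear of its neighbours. Closing on the body.

>>> play_rows([
  [0, 0, 0],
  [0, 0, 0],
  [0, 0, 0],
  [0, 0, 0],
  [0, 0, 0],
  [0, 0, 0],
], twist=[0, 0, 0, 0, 0, 0], fingers=0, newtons=25)

```text
t: 7.75
eef_pos: [0.5011, 0.2087, 0.094]
ee_rot: [3.141, -0.0, -1.14]
force: [0.2, -0.4, -1.4]
width: 0.0364
gripper_force: 24.9
```

```bash
python3 plan.py .5011 .2087 .25 -1.14 .592 -.1595 .15 -.906
```

```text
[[1.0, 0.19, 0.27], [1.0, 0.35, 0.28], [1.0, 0.45, 0.29], [1.0, 0.45, 0.29], [1.0, 0.45, 0.29], [1.0, 0.45, 0.29], [1.0, 0.45, 0.29], [1.0, 0.45, 0.29]] [-1.0, -0.56, 0.0, 0.0, 0.0, 0.0, 0.0, 0.0]
[[1.0, 0.45, 0.29], [1.0, 0.45, 0.29], [1.0, 0.45, 0.29], [1.0, 0.45, 0.29], [1.0, 0.45, 0.28], [0.94, 0.42, 0.27]] [0.0, 0.0, 0.0, 0.0, 0.0, 0.0]
end 0.5921097297062228 -0.15945193762057197 0.1499999999999999 -0.9059999999999999
```

>>> play_rows([
  [0, 0, -0.5],
  [0, 0, -1],
  [0, 0, -1],
  [0, 0, -1],
  [0, 0, -1],
  [0, 0, -1],
  [0, 0, -0.74],
], twist=[0, 0, 0, 0, 0, 0, 0])

```text
t: 8.62
eef_pos: [0.5013, 0.2088, 0.2522]
ee_rot: [-3.14, 0.0, -1.14]
force: [0.8, 0.6, -1.1]
width: 0.036
gripper_force: 24.9
```

>>> play_rows([
  [1.0, 0.19, 0],
  [1.0, 0.35, 0],
  [1.0, 0.45, 0],
  [1.0, 0.45, 0],
  [1.0, 0.45, 0],
  [1.0, 0.45, 0.45],
  [1.0, 0.45, 0.45],
  [1.0, 0.45, 0.45],
], twist=[-1, -0.56, 0, 0, 0, 0, 0, 0])

```text
t: 9.62
eef_pos: [0.5532, -0.0022, 0.2169]
ee_rot: [-3.141, -0.0, -0.906]
force: [0.4, -0.0, -1.5]
width: 0.0361
gripper_force: 24.9
```

>>> play_rows([
  [1.0, 0.45, 0.45],
  [1.0, 0.45, 0.45],
  [1.0, 0.45, 0.45],
  [1.0, 0.45, 0.45],
  [1.0, 0.45, 0.45],
  [0.94, 0.42, 0.45],
  [0, 0, 0],
  [0, 0, 0],
], twist=[0, 0, 0, 0, 0, 0, 0, 0])

```text
t: 10.62
eef_pos: [0.5923, -0.1593, 0.1494]
ee_rot: [-3.141, -0.0, -0.906]
force: [0.8, -0.1, -1.0]
width: 0.0363
gripper_force: 24.9
```

```bash
cat > e.py <<'E'
from h import *
import sys
v=[]
for c,(x,y) in(('scene',(307,215)),('top',(339,205))):
    f=imaging.grab_frame(c);v.append(cv2.resize(f['pixels'][y-40:y+40,x-33:x+33,::-1],None,fx=6,fy=6,interpolation=cv2.INTER_CUBIC))
cv2.imwrite(sys.argv[1],np.hstack(v));s=arm.get_state();print(s['t'],s['eef_pos'],s['ee_rot'],s['force'],s['moment'],s['q'])
E
python3 e.py pics/g2.png
```

```text
10.725 [ 0.59240966 -0.15881805  0.14961243] [-3.14081586e+00 -5.51690040e-04 -9.05167249e-01] [-0.45385677 -0.12129735 -0.4565487 ] [ 0.0226478   0.15467859 -0.03595155] [ 5.61305655e-02  3.34235866e-01 -2.57133969e-01  9.24522526e-06
 -9.78473754e-01  6.09493569e-01]
```

View pics/g2.png

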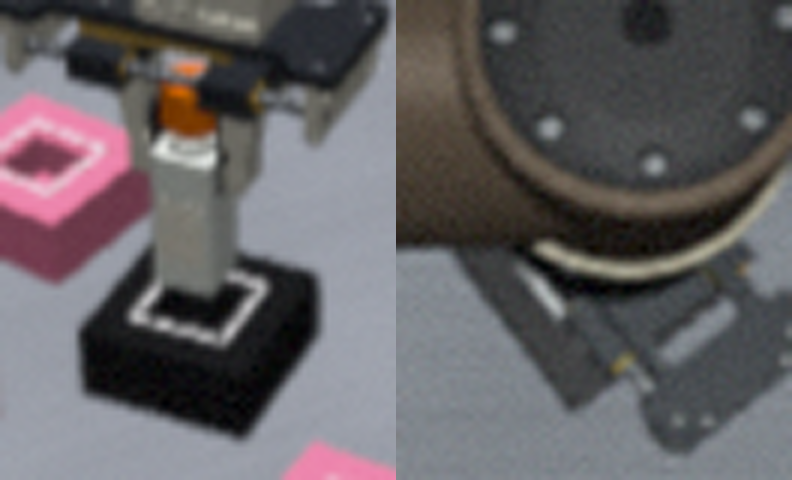

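```bash
python3 - <<'E'
from h import *
f=imaging.grab_frame('scene');f['R']=np.array(f['R']);f['t']=np.array(f['t'])
w=.665;c,s=np.cos(w),np.sin(w)
for i in(-1,1):
  for j in(-1,1):
    for z in(.0556,.1436):
      X=(.5923+.018*(c*i-s*j),-.159+.018*(s*i+c*j),z);p=proj(f,X);print(i,j,z,np.round((p-[274,175])*6+3),p)
E
```

```text
-1 -1 0.0556 [153. 296.] [298.96665131 223.7654184 ]
-1 -1 0.1436 [145. 164.] [297.65888297 201.77886306]
-1 1 0.0556 [182. 259.] [303.78293603 217.66600988]
-1 1 0.1436 [175. 128.] [302.69076514 195.88472984]
1 -1 0.0556 [212. 312.] [308.86275044 226.43236624]
1 -1 0.1436 [207. 179.] [307.94256516 204.33486997]
1 1 0.0556 [240. 274.] [313.52976795 220.22333784]
1 1 0.1436 [236. 143.] [312.81344617 198.33103832]
```

```bash
python3 - <<'E'
from h import *
f=imaging.grab_frame('scene');f['R']=np.array(f['R']);f['t']=np.array(f['t'])
x0,y0,k=280,180,10
v=cv2.resize(f['pixels'][y0:y0+60,x0:x0+60,::-1],None,fx=k,fy=k,interpolation=cv2.INTER_CUBIC)
v=cv2.convertScaleAbs(v,alpha=1.5,beta=10)
w=.665;c,s=np.cos(w),np.sin(w)
def q(a,z,col):
    P=np.array([(proj(f,(.5923+a*(c*i-s*j),-.159+a*(s*i+c*j),z))-[x0,y0])*k+k/2 for i,j in((1,1),(1,-1),(-1,-1),(-1,1))]).astype(np.int32);cv2.polylines(v,[P],True,col,1)
q(.018,.0556,(0,255,0));q(.018,.1436,(0,255,0));q(.05,.045,(0,255,255));q(.019,.045,(255,255,0))
cv2.imwrite('pics/g3.png',v)
E
```

```text
(no output)
```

View pics/g3.png

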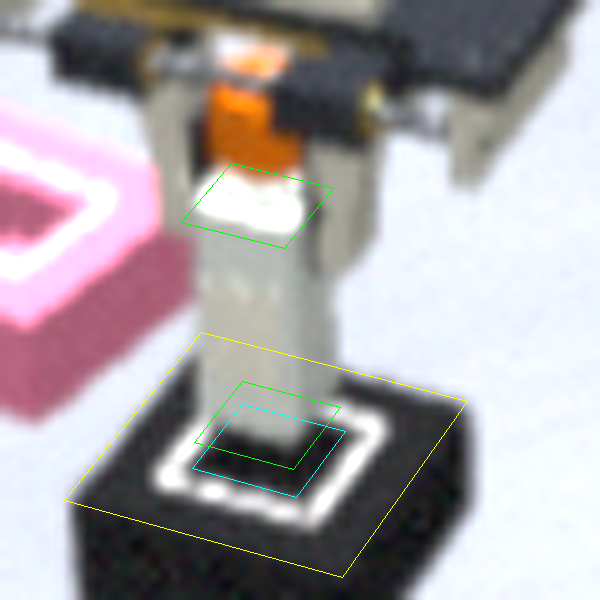

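Block overlay matches. The bottle sits over the pocket (foot about (268,440) in the crop, pocket centre about (270,452)), perhaps a few mm high, so I'll lower it by feel.

>>> play_rows([
  [0, 0, 0.4],
  [0, 0, 0.3],
  [0, 0, 0.2],
  [0, 0, 0.1],
  [0, 0, 0],
], twist=[0, 0, 0, 0, 0])

```text
t: 11.45
eef_pos: [0.5918, -0.1593, 0.1233]
ee_rot: [3.141, 0.001, -0.906]
force: [-1.4, 0.8, -0.7]
width: 0.036
gripper_force: 24.9
```

>>> play_rows([
  [0, 0, 0.12],
  [0, 0, 0.12],
  [0, 0, 0.12],
  [0, 0, 0],
], twist=[0, 0, 0, 0])

```text
t: 11.95
eef_pos: [0.592, -0.1593, 0.1144]
ee_rot: [3.141, 0.0, -0.906]
force: [-1.0, 1.9, -1.8]
width: 0.0359
gripper_force: 24.8
```

>>> play_rows([
  [0, 0, 0.2],
  [0, 0, 0.2],
  [0, 0, 0.12],
  [0, 0, 0],
], twist=[0, 0, 0, 0])

```text
t: 12.45
eef_pos: [0.5919, -0.1593, 0.1012]
ee_rot: [3.141, 0.001, -0.906]
force: [-2.1, 1.9, -2.5]
width: 0.0358
gripper_force: 24.8
```

>>> play_rows([
  [0, 0, 0.1],
  [0, 0, 0],
], twist=[0, 0])

```text
t: 12.7
eef_pos: [0.592, -0.1593, 0.0991]
ee_rot: [3.141, 0.0, -0.906]
force: [-2.0, 3.2, -0.1]
width: 0.0355
gripper_force: 24.8
```

>>> play_rows([
  [0, 0, 0.06],
  [0, 0, 0.06],
  [0, 0, 0],
], twist=[0, 0, 0])

```text
t: 13.08
eef_pos: [0.5922, -0.1596, 0.0988]
ee_rot: [-3.141, -0.001, -0.905]
force: [-9.8, 6.4, 19.0]
width: 0.0361
gripper_force: 25.0
```

>>> play_rows([
  [0, 0, -0.1],
  [0, 0, 0],
  [0, 0, 0],
  [0, 0, 0],
], twist=[0, 0, 0, 0], fingers=0.7)

```text
t: 13.58
eef_pos: [0.5923, -0.1595, 0.0985]
ee_rot: [3.141, 0.0, -0.906]
force: [-0.3, 0.2, -0.4]
width: 0.0609
gripper_force: 0.0
```

```bash
sed -i 's/40:y+40/40:y+50/g' e.py; python3 e.py pics/g4.png
```

```text
13.675 [ 0.59222543 -0.15943299  0.09854697] [ 3.14128009e+00  1.25401940e-04 -9.05740980e-01] [ 0.068354   -0.31087702  1.24273034] [-0.01392399  0.15363838 -0.04334838] [ 5.51364383e-02  3.87990084e-01 -3.10463252e-01  9.95341181e-05
 -8.72671033e-01  6.09854937e-01]
```

View pics/g4.png

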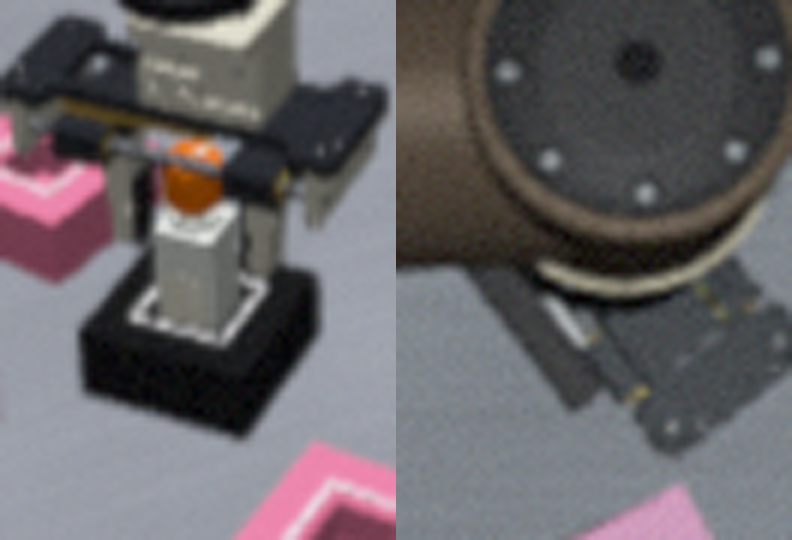

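Seated upright in the black block. Now rise to the cap, pre-twist and grip it.

>>> play_rows([
  [0, 0, -0.4],
  [0, 0, -0.5],
  [0, 0, -0.28],
  [0, 0, 0],
], twist=[-1, -1, -1, 0])

```text
t: 14.18
eef_pos: [0.5926, -0.1594, 0.1288]
ee_rot: [-3.141, -0.001, -0.457]
force: [0.7, -0.4, 1.5]
width: 0.0616
gripper_force: 0.0
```

>>> play_rows([
  [0, 0, 0],
  [0, 0, 0],
  [0, 0, 0],
  [0, 0, 0],
  [0, 0, 0],
], twist=[0, 0, 0, 0, 0], fingers=0, newtons=20)

```text
t: 14.8
eef_pos: [0.5921, -0.1594, 0.1281]
ee_rot: [3.142, 0.0, -0.456]
force: [0.3, -0.4, -1.1]
width: 0.0315
gripper_force: 20.0
```

```bash
cat > st.py <<'E'
from station import arm
import numpy as np
np.set_printoptions(precision=3,suppress=True)
s=arm.get_state();print(s['t'],s['eef_pos'],s['ee_rot'],s['force'],s['moment'],s['q'][5],s['joint_efforts'])
E
python3 st.py
```

```text
14.8 [ 0.592 -0.159  0.128] [ 3.142  0.    -0.456] [ 0.338 -0.366 -1.097] [-0.067  0.127 -0.057] 1.0596075599529844 [ -0.003 -54.436  25.528   6.081   0.086  -0.006]
```

>>> play_rows([
  [0, 0, 0.003],
  [0, 0, 0.003],
  [0, 0, 0.003],
  [0, 0, 0.003],
  [0, 0, 0.003],
  [0, 0, 0.003],
  [0, 0, 0.003],
  [0, 0, 0.003],
], twist=[1, 1, 1, 1, 1, 1, 1, 1])

```text
t: 15.8
eef_pos: [0.5921, -0.1595, 0.1275]
ee_rot: [3.141, -0.0, -1.661]
force: [-0.1, -0.6, -1.1]
width: 0.0314
gripper_force: 20.0
```

```bash
python3 st.py
```

```text
15.8 [ 0.592 -0.159  0.128] [ 3.141 -0.    -1.661] [-0.118 -0.615 -1.099] [-0.211  0.015  0.049] -0.14521470351371207 [  0.336 -54.465  25.527   5.898   0.038   1.936]
```

>>> play_rows([
  [0, 0, 0.003],
  [0, 0, 0.003],
  [0, 0, 0.003],
  [0, 0, 0.003],
  [0, 0, 0.003],
  [0, 0, 0.003],
], twist=[1, 1, 1, 1, 1, 0.5])

```text
t: 16.55
eef_pos: [0.592, -0.1596, 0.1271]
ee_rot: [3.142, -0.001, -2.484]
force: [-0.6, -1.2, -0.2]
width: 0.0316
gripper_force: 20.0
```

```bash
python3 st.py
```

```text
16.55 [ 0.592 -0.16   0.127] [ 3.142 -0.001 -2.484] [-0.619 -1.17  -0.229] [-0.543  0.108  0.089] -0.9688371622797525 [  0.682 -54.298  25.506   5.661   0.072   0.449]
```

>>> play_rows([
  [0, 0, 0.001],
  [0, 0, 0.001],
  [0, 0, 0.001],
  [0, 0, 0.001],
  [0, 0, 0],
], twist=[0.3, 0.3, 0.3, 0.3, 0])

```text
t: 17.18
eef_pos: [0.592, -0.1596, 0.1271]
ee_rot: [-3.142, -0.001, -2.661]
force: [-0.4, -1.8, -0.6]
width: 0.0315
gripper_force: 20.0
```

```bash
python3 st.py
```

```text
17.175 [ 0.592 -0.16   0.127] [-3.142 -0.001 -2.661] [-0.423 -1.812 -0.556] [-0.664  0.158 -0.048] -1.14496958048556 [  0.958 -54.363  25.597   5.595   0.109  -0.393]
```

>>> play_rows([
  [0, 0, 0.001],
  [0, 0, 0.001],
  [0, 0, 0.001],
  [0, 0, 0.001],
  [0, 0, 0],
], twist=[0.3, 0.3, 0.3, 0.3, 0])

```text
t: 17.8
eef_pos: [0.592, -0.1596, 0.127]
ee_rot: [-3.142, -0.0, -2.84]
force: [-0.5, -1.3, -0.3]
width: 0.0318
gripper_force: 20.0
```

```bash
python3 st.py
```

```text
17.8 [ 0.592 -0.16   0.127] [-3.142 -0.    -2.84 ] [-0.458 -1.344 -0.274] [-0.785  0.26   0.006] -1.3240542267739537 [  1.119 -54.395  25.731   5.531   0.187  -0.386]
```

>>> play_rows([
  [0, 0, 0.001],
  [0, 0, 0.001],
  [0, 0, 0.001],
  [0, 0, 0.001],
  [0, 0, 0],
], twist=[0.3, 0.3, 0.3, 0.3, 0])

```text
t: 18.42
eef_pos: [0.5925, -0.1594, 0.1271]
ee_rot: [-3.141, 0.0, -3.019]
force: [0.7, -1.9, 0.0]
width: 0.0314
gripper_force: 20.0
```

```bash
python3 st.py
```

```text
18.425 [ 0.592 -0.159  0.127] [-3.141  0.    -3.019] [ 0.748 -1.915  0.007] [-0.554 -0.089  0.361] -1.5031641477944635 [  0.326 -54.052  24.989   5.33   -0.159  -0.768]
```

>>> play_rows([
  [0, 0, 0.001],
  [0, 0, 0.001],
  [0, 0, 0.001],
  [0, 0, 0.001],
  [0, 0, 0],
], twist=[0.3, 0.3, 0.3, 0.3, 0])

```text
t: 19.05
eef_pos: [0.5928, -0.1595, 0.1272]
ee_rot: [-3.141, 0.001, 3.085]
force: [1.6, -2.8, 1.0]
width: 0.0315
gripper_force: 20.0
```

```bash
python3 st.py
```

```text
19.05 [ 0.593 -0.159  0.127] [-3.141  0.001  3.085] [ 1.638 -2.772  0.958] [-0.757 -0.561  0.405] -1.6831060141049683 [  0.523 -53.676  24.148   4.932  -0.542  -0.765]
```

Torque about the tool axis saturated near 0.4 N m, so the cap is bottomed and the pads are slipping. Now I back off 1.57 rad plus about 0.11 rad for the bottle's play in the pocket.

>>> play_rows([
  [0, 0, 0],
  [0, 0, -0.003],
  [0, 0, -0.003],
  [0, 0, -0.003],
  [0, 0, -0.003],
  [0, 0, -0.003],
], twist=[-0.5, -1, -1, -1, -1, 0])

```text
t: 19.8
eef_pos: [0.5922, -0.1591, 0.1273]
ee_rot: [3.141, 0.0, -2.525]
force: [-0.5, 0.0, -0.0]
width: 0.0315
gripper_force: 20.0
```

```bash
python3 st.py
```

```text
19.8 [ 0.592 -0.159  0.127] [ 3.141  0.    -2.525] [-0.485  0.032 -0.026] [ 0.151 -0.014 -0.034] -1.00970638137393 [ -0.191 -53.494  24.885   6.052  -0.023   1.284]
```

>>> play_rows([
  [0, 0, -0.003],
  [0, 0, -0.003],
  [0, 0, -0.003],
  [0, 0, -0.003],
  [0, 0, -0.003],
  [0, 0, 0],
], twist=[-1, -1, -1, -1, -1, 0])

```text
t: 20.55
eef_pos: [0.5921, -0.1591, 0.1277]
ee_rot: [3.141, 0.0, -1.779]
force: [-1.8, 1.4, 1.2]
width: 0.0316
gripper_force: 20.0
```

```bash
python3 st.py
```

```text
20.55 [ 0.592 -0.159  0.128] [ 3.141  0.    -1.779] [-1.783  1.362  1.226] [0.613 0.389 0.03 ] -0.2633325728464266 [ -0.68  -53.098  24.943   6.301   0.232   1.271]
```

>>> play_rows([
  [0, 0, -0.003],
  [0, 0, -0.003],
  [0, 0, 0],
  [0, 0, 0],
  [0, 0, 0],
], twist=[-1, -0.77, 0, 0, 0])

```text
t: 21.18
eef_pos: [0.5921, -0.1593, 0.1278]
ee_rot: [3.141, 0.0, -1.513]
force: [-1.6, 2.1, 3.1]
width: 0.0314
gripper_force: 20.0
```

```bash
python3 st.py; python3 e.py pics/g5.png
```

```text
21.175 [ 0.592 -0.159  0.128] [ 3.141  0.    -1.513] [-1.605  2.073  3.074] [ 0.705  0.699 -0.039] 0.0027517442132126845 [ -0.735 -52.676  25.19    6.388   0.631  -0.015]
21.275 [ 0.59214538 -0.15934854  0.12774262] [ 3.14143539e+00  8.28600078e-05 -1.51182783e+00] [-1.43321854  1.44237398  2.16274503] [ 0.73256126  0.7522658  -0.07447247] [ 5.51910711e-02  3.56372562e-01 -2.80783550e-01 -1.02334793e-04
 -9.33797792e-01  3.83830961e-03]
```

View pics/g5.png

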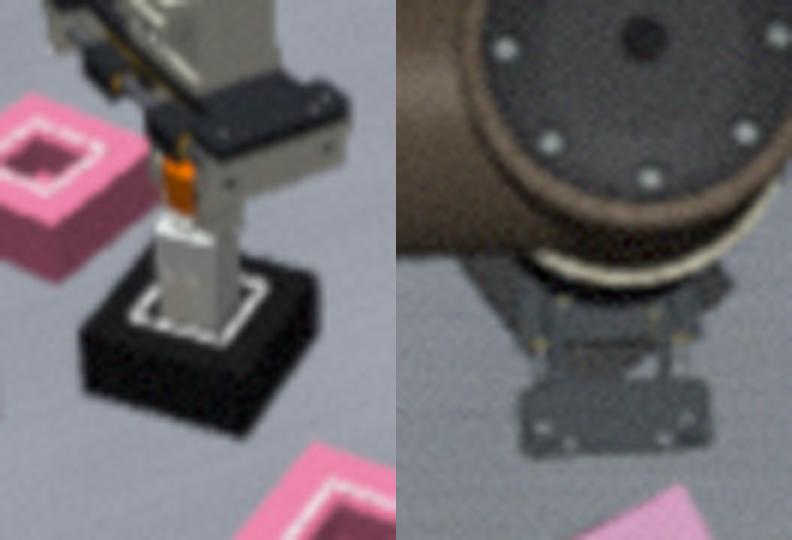

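The bottle is still home in the black block (foot about (200,325)), with the cap held between the pads. Handing in.

```bash
python3 -c "
from station import arm
print(arm.job_done())"
```

```text
the job is handed in; nothing more can be done
None
```

I handed the job in at about 21 s of robot time: the orange-capped bottle is seated in the black block's pocket, the cap was turned to its stop and backed off a quarter turn, and it is still gripped; the setting is inferred from wrist rotation with an assumed 0.11 rad of pocket play, so it could be off by about 0.1 rad.

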